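# Square a board carrier into the corner stop and close the sliding jaw

## Robot

A 6-joint arm with a two-finger parallel gripper is mounted at the origin on the work surface. World frame = base frame: x ahead of the robot, y to its left, z up, the work surface at z = 0. Lengths are in mm, angles in degrees, forces in N, time in s.
With the tool pointing down it reaches from about 325 to 925 mm from the base axis. Payload 3.1 kg.
Tool frame: the origin (TCP) lies at the very end of the fingers, on their centre line; the grasp point (between the pads) lies grasp_offset behind it (grasp_offset is the distance from the TCP to the grasp point, in mm); z points along the fingers, y is the line along which they close (so a half turn about z gives the same grasp; the last joint's range is limited). The gripper opens to 85 mm and grips with 20 to 120 N. Pads are 22 mm wide; open, the fingers measure 114 mm over their backs; the gripper's body (76 mm by 85 mm) begins 54 mm behind the grasp point. The pads swing forward as they close: fully open they stand 13 mm farther back than shut.
Start: joints at [-81.429, 12.427, 92.441, -0, 75.132, -6.429], TCP at [161.783, -603.71, 231.3] pointing down, gripper open.
Joint ranges: [-157.48, 157.48], [-44.54, 120.13], [17.64, 146.25], [-64.5, 244.5], [7.68, 150.69], [-147.95, 147.95]. Speed limits (degrees/s): [159.86, 159.86, 180, 180, 180, 180].

## Interface

Orientations are given as [roll, pitch, yaw] about the fixed x, y, z axes, in that order (R = Rz(yaw) Ry(pitch) Rx(roll)).
In Python, from station import * gives the robot as it stands. Calls block until the motion is done:
- goto(position, orientation): joint-space move of the TCP to a pose.
- move_l(position, attitude=None, speed=150): straight line of the TCP; attitude=None keeps the orientation; speed is the mean speed in mm/s.
- move_j(angles): joint-space move.
- grip(opening, squeeze=None): finger opening in mm; squeeze is the grip in N (None keeps the last); returns when the fingers have stopped.
- wait(seconds).
- solve_ik(position, orientation): joint angles nearest the present ones, or None.
- get_obs(): the state.
- get_image(name): name is "scene" or "top" or "wrist"; returns the picture (420x560x3 uint8, red, green, blue); there is no depth.
- get_calibration(name): a dict with "fx", "fy", "cx", "cy" (pixels), "R" (3x3) and "t" (3): a world point X has camera coordinates R X + t; the wrist camera has in their place "mount" (4x4, takes a point from camera to tool coordinates, whose origin is the TCP and whose axes are the flange's). Camera axes: x right, y down, z forward; pixel columns grow to the right and rows downward; lengths in mm; the calibration is good to about 2 mm. A picture is of the moment at which its call begins: read the wrist's pose just before it. get_calibration takes no time and is no camera call.
A pose or a line that the arm cannot do raises Unreachable and nothing moves.
- sign_off(): hands the job in; it is judged then, once.
Trained networks look in the newest picture that a camera, given by its name, has taken for a name from the list of things; names that differ only in an ending like _2 or _b are one class to them, and where a whole thing is asked for, a point or a joint stands for the part that bears it (a point fixed in the world has none). Each returns a list of dicts, best first, with "score" (0 to 1); they miss things now and then, are a little off and sometimes report something else, mostly with a low value. They report only what shows in the picture. A call takes as long as a camera call.
- spot_in(name, camera): "extent" ([centre column, centre row, width, height] in pixels, round what is visible of it).
- regions_of(name, camera): "region" (420x560 bool, what is visible of it) and "extent" ([centre column, centre row, width, height] in pixels, round what is visible of it).
The state is a dict: "t": time; "joint_pos": joint angles; "qvel": joint speeds; "effort": joint torques, N m; "tcp_pos": TCP position; "ee_rot": TCP orientation; "wrist_force": force on the tool from outside, world axes, zero at the start; "moment": the same for the moment, N m; "grip_width": finger opening in mm; "grip_force": force on a finger pad.
Only numpy, scipy, OpenCV 4.12 (cv2) and the standard library are available. Lean on these libraries where they do the work, as an engineer would, in place of code of your own. Each camera call takes 0.05 s, during which the arm holds its last target. There are 200 camera calls.

## Task

Push the circuit board carrier across the blue mat into the corner stop, until its far long edge lies flush against the long far fence and its left edge against the short side fence, and push the sliding jaw along the fence until it rests against the carrier's right edge and keeps it there. Only push, with the fingertips or the outside of the fingers: the carrier stays flat on the mat and is never lifted. Leave the solder spool, the jar and the screwdriver where they are.

Things in the scene. Friction and masses are not known exactly. Their poses are not given: they have to be found in the camera images.
- carrier: Loose flat black slab with a green circuit board let into its top: 70 mm along its x, 100 along its y, 18 high (chips to 25), about 0.3 kg; 2 to 6 N slide it. Origin: centre of its underside; z up. Starts on the mat nearer the robot and right of its place, clear of the fences, turned up to 0.35 rad from the stop's axes. Its +x edge goes to the far fence, its +y edge to the side fence.
- stop: Fixed aluminium L. Origin: inner corner, at mat height (mat top is 4 mm above the bench); x away from the robot along the side fence, y left along the far fence, z up. Far fence: face in the plane x = 0, y from -235 to 20 mm, 25 mm thick behind the face, 20 high. Side fence: face in the plane y = 0, x from -70 mm to 0, 20 thick, 20 high.
- seat (a point): Point of the stop at mat height, x = -35, y = -50 mm in its frame, axes as the stop's: where the carrier's origin lies, axes parallel, when it is fully home.
- jaw (a joint): Travel (m) of the dark steel sliding jaw along the far fence in the stop's +y direction. 0: fully open, its pressing face at y = -195 mm in the stop's frame; 0.095: it meets the seated carrier; 0.11: end. Slides with about 2 N and stays where left.
- jaw_face (a point): Point on the jaw's pressing (left, +y) face, 20 mm in front of the far fence's face, 10 mm above the mat; axes as the stop's. The jaw is 25 mm wide along y and straddles the fence: its leg in front of the fence spans x = -45 to -1 mm in the stop's frame and reaches down to 2 mm above the mat.
- jaw_back (a point): Point on the jaw's right (-y) side, where it is pushed to close: over the fence face line (x = 0 in the stop's frame), 34 mm above the mat. There, above the fence, the jaw's block spans x = -45 to 27 mm and 21 to 47 mm above the mat. A thumb screw 16 mm across stands 12 mm higher on top.
- spool: Bystander: a metal solder spool, 56 mm across, 42 mm high, standing left of the side fence. Origin at the centre of its underside.
- jar: Bystander: a small glass jar with a steel cap, 48 mm across, 60 mm high, beyond the far fence. Origin at the centre of its underside.
- driver: Bystander: a screwdriver with a green handle, 160 mm long, lying on the mat at the right, roughly along x, handle towards the robot. Origin on the mat at about its middle.

How it is judged (in metres and radians):
At the end, for the whole second after the job is handed in: The carrier lies flat on the mat in the corner, its far and left edges within about 3.5 mm of the two fences and within 2 degrees of parallel, and the jaw's face is within about 3.5 mm of its right edge; everything at rest (x of carrier in the frame of stop between -0.0385 and -0.031 m and y of carrier in the frame of stop between -0.0535 and -0.046 m and angle between the x axis of carrier and the x axis of stop, either way round below 0.035 rad and angle between carrier's own z axis and vertical below 0.05 rad and height (world z) of carrier below 0.008 m and y of jaw_face in the frame of carrier between -0.0535 and -0.046 m and linear speed of carrier below 0.01 m/s); the robot touches nothing.
It fails at once if the carrier is lifted more than 10 mm off the mat or tipped (height (world z) of carrier above 0.014 m or angle between carrier's own z axis and vertical above 0.2 rad).
It fails at once if the spool is moved by more than 20 mm (distance of spool from where it was at the start of the episode above 0.02 m).
It fails at once if the jar is moved by more than 20 mm (distance of jar from where it was at the start of the episode above 0.02 m).
It fails at once if the driver is moved by more than 20 mm (distance of driver from where it was at the start of the episode above 0.02 m).
It also fails if it takes over 51 s, if anything falls off the work surface, if the arm or the gripper's body presses on something with over 40 N, if the wrist force passes 120 N, or if a joint passes its speed limit or range.

## Working session

There is one attempt and no reset: what is moved stays moved. The work goes in short steps, each a Python script; the robot and the scene stay as the last script left them, time stands still between calls to the robot, and variables do not carry over. Pictures are saved under pics/ and viewed, at most 10 in all, crops included, and the job is handed in when it is done.

```bash
mkdir -p pics; ls; cat > h.py <<'E'
from station import *
import numpy as np, cv2
def ray(cam,uv,z):
    c=get_calibration(cam);R=np.array(c["R"]);t=np.array(c["t"])
    uv=np.atleast_2d(np.array(uv,float))
    d=np.c_[(uv[:,0]-c["cx"])/c["fx"],(uv[:,1]-c["cy"])/c["fy"],np.ones(len(uv))]@R
    o=-R.T@t
    return (o+d*((z-o[2])/d[:,2])[:,None])
def proj(cam,X):
    c=get_calibration(cam);p=np.atleast_2d(X)@np.array(c["R"]).T+np.array(c["t"])
    return np.c_[p[:,0]/p[:,2]*c["fx"]+c["cx"],p[:,1]/p[:,2]*c["fy"]+c["cy"]]
def save(img,name): cv2.imwrite("pics/"+name,img[:,:,::-1])
E
python3 - <<'E'
from h import *
for c in ("top","scene"):
    im=get_image(c); save(im,c+"0.png"); np.save(c+"0.npy",im)
    k=get_calibration(c); print(c,k["fx"],-np.array(k["R"]).T@np.array(k["t"]))
    for n in ("carrier","stop","jaw","spool","jar","driver"):
        r=regions_of(n,c)
        for q in r[:2]:
            m=q["region"].astype(np.uint8); 
            rect=cv2.minAreaRect(cv2.findNonZero(m)); print(n,round(q["score"],2),np.round(q["extent"]), np.round(cv2.boxPoints(rect)).tolist())
            if c=="top": print("   world",ray(c,cv2.boxPoints(rect),22).round(0)[:,:2].tolist())
            break
E
```

```text
pics
top 518.1518448444391 [ 493.24048518   10.00195346 1049.55114055]
carrier 0.69 [288. 244.  54.  44.] [[260.0, 229.0], [312.0, 223.0], [316.0, 259.0], [264.0, 265.0]]
   world [[570.0, 63.0], [580.0, -42.0], [508.0, -49.0], [498.0, 56.0]]
stop 0.88 [276. 213. 128.  65.] [[212.0, 200.0], [338.0, 174.0], [347.0, 222.0], [222.0, 247.0]]
   world [[630.0, 158.0], [677.0, -95.0], [582.0, -111.0], [535.0, 139.0]]
jaw 0.71 [324. 198.  18.  40.] [[311.0, 179.0], [326.0, 175.0], [335.0, 213.0], [320.0, 217.0]]
   world [[669.0, -41.0], [676.0, -72.0], [599.0, -88.0], [592.0, -57.0]]
spool 0.77 [168. 244.  34.  26.] [[148.0, 251.0], [156.0, 225.0], [186.0, 235.0], [177.0, 260.0]]
   world [[531.0, 286.0], [582.0, 270.0], [561.0, 210.0], [510.0, 227.0]]
jar 0.59 [239. 163.  23.  26.] [[225.0, 150.0], [249.0, 150.0], [249.0, 176.0], [225.0, 176.0]]
   world [[731.0, 131.0], [730.0, 83.0], [677.0, 83.0], [678.0, 132.0]]
driver 0.57 [393. 255.  15.  51.] [[386.0, 228.0], [399.0, 228.0], [399.0, 278.0], [386.0, 278.0]]
   world [[568.0, -188.0], [567.0, -213.0], [469.0, -210.0], [469.0, -184.0]]
scene 535.3431907207862 [ 977.24012543 -448.21584777 1008.67213843]
carrier 0.61 [275. 208.  49.  45.] [[250.0, 213.0], [278.0, 177.0], [304.0, 197.0], [276.0, 233.0]]
stop 0.94 [311. 220.  83. 105.] [[260.0, 256.0], [315.0, 161.0], [352.0, 183.0], [297.0, 278.0]]
jaw 0.58 [287. 247.  35.  28.] [[266.0, 247.0], [275.0, 230.0], [308.0, 247.0], [298.0, 265.0]]
spool 0.92 [346. 140.  26.  30.] [[335.0, 124.0], [359.0, 124.0], [359.0, 153.0], [335.0, 153.0]]
jar 0.94 [364. 211.  21.  31.] [[353.0, 196.0], [376.0, 196.0], [376.0, 226.0], [353.0, 226.0]]
driver 0.66 [214. 273.  66.  50.] [[180.0, 254.0], [188.0, 244.0], [247.0, 288.0], [240.0, 298.0]]
```

View pics/top0.png

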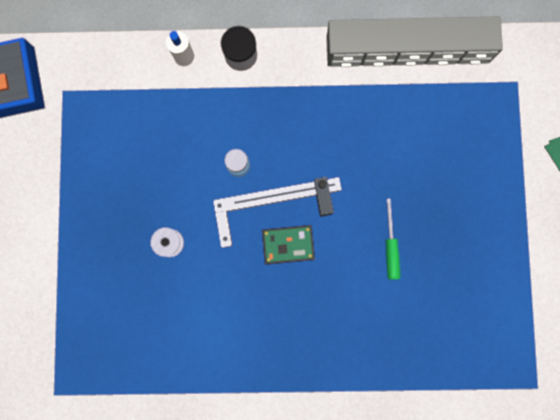

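View pics/scene0.png

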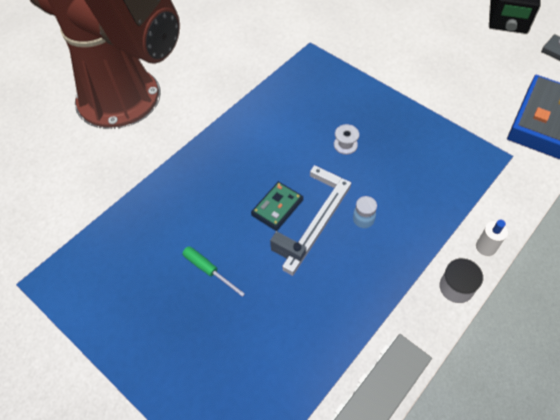

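The top view shows the stop's corner near (215,203), far fence running to (340,184), side fence to (228,246), the carrier at (288,245), and the jaw open at (323,197). The scene view agrees with this, and nothing stands between the carrier and the corner. Next I fit the poses and go to a wrist view.

```bash
cat > fit.py <<'E'
from h import *
from scipy.optimize import minimize
def poly(p,pts,z):
    c,s=np.cos(p[2]),np.sin(p[2]); P=np.array(pts,float)
    return np.c_[p[0]+c*P[:,0]-s*P[:,1],p[1]+s*P[:,0]+c*P[:,1],np.full(len(P),z)]
STOP=[[0,0],[0,-235],[25,-235],[25,20],[-70,20],[-70,0]]
CAR=[[-35,-50],[35,-50],[35,50],[-35,50]]
def fit(mask,P,p0,pts,z,zb=None):
    """pose whose projected outline (top, hulled with the base if zb) best overlaps mask"""
    def cost(p):
        S=8; m=np.zeros((420*1,560*1),np.uint8)
        q=[P(poly(p,pts,z))]
        if zb is not None: q=[cv2.convexHull(np.r_[q[0],P(poly(p,pts,zb))].astype(np.float32))[:,0]]
        big=np.zeros((420*4,560*4),np.uint8)
        for a in q: cv2.fillPoly(big,[np.round((a+.5)*4*16-8).astype(np.int32)],255,shift=4)
        m=cv2.resize(big,(560,420),interpolation=cv2.INTER_AREA)/255.
        return np.abs(m-mask).sum()/mask.sum()
    best=None
    for d in (0,-.08,.08):
        r=minimize(cost,[p0[0],p0[1],p0[2]+d],method="Nelder-Mead",options=dict(initial_simplex=np.array(p0)+[[0,0,d],[8,0,d],[0,8,d],[0,0,d+.08]],xatol=.02,fatol=1e-5,maxiter=300))
        if best is None or r.fun<best.fun: best=r
    return best.x,best.fun
def masks(im,sroi,croi):
    f=im.astype(int); hsv=cv2.cvtColor(im,cv2.COLOR_RGB2HSV)
    blue=(hsv[...,0]>95)&(hsv[...,0]<125)&(hsv[...,1]>120)&(hsv[...,2]>90)
    light=(f.min(2)>120)
    a=np.zeros(im.shape[:2]);x0,y0,x1,y1=sroi;a[y0:y1,x0:x1]=light[y0:y1,x0:x1]
    b=np.zeros(im.shape[:2]);x0,y0,x1,y1=croi;b[y0:y1,x0:x1]=~blue[y0:y1,x0:x1]
    return a,b
E
python3 - <<'E'
from fit import *
im=np.load("top0.npy"); a,b=masks(im,(205,172,348,255),(250,219,325,275))
n,l,s,_=cv2.connectedComponentsWithStats(a.astype(np.uint8)); print(s.tolist()[:6])
P=lambda X:proj("top",X)
a[165:222,308:333]=0   # jaw
c,e=fit(b,P,[540,5,.1],CAR,22,4);print("carrier",c,e)
def fs(mask):
    # ignore the jaw: fit with the jaw area cut from the model as well
    import fit as F
    cost=lambda p:0
    from scipy.optimize import minimize
    def cost(p):
        big=np.zeros((1680,2240),np.uint8);cv2.fillPoly(big,[np.round((P(poly(p,STOP,24))+.5)*64-8).astype(np.int32)],255,shift=4)
        m=cv2.resize(big,(560,420),interpolation=cv2.INTER_AREA)/255.; m[165:222,308:333]=0
        return np.abs(m-mask).sum()/mask.sum()
    p0=np.array([612,135,.15]); r=minimize(cost,p0,method="Nelder-Mead",options=dict(initial_simplex=p0+[[0,0,0],[10,0,0],[0,10,0],[0,0,.06]],maxiter=400)); return r.x,r.fun
s,e=fs(a);print("stop",s,e)
v=im.copy()
v=cv2.resize(v[140:290,140:420],None,fx=2.8,fy=2.8,interpolation=cv2.INTER_CUBIC)
for p,pts,z in((c,CAR,22),(s,STOP,24)): cv2.polylines(v,[np.int32((P(poly(p,pts,z))+.5-[140,140])*2.8)],True,(255,0,0),1)
save(v,"fit0.png")
o=get_obs();print(o["t"],o["tcp_pos"],o["ee_rot"],o["grip_width"],grasp_offset if "grasp_offset" in globals() else "")
goto([540,20,330],[180,0,float(np.degrees(s[2]))])
im=get_image("wrist");save(im,"w0.png");np.save("w0.npy",im);o=get_obs();print(o["t"],o["tcp_pos"],o["ee_rot"],o["joint_pos"]);print(get_calibration("wrist"))
E
```

```text
[[0, 0, 560, 420, 233092], [327, 177, 15, 16, 179], [213, 182, 104, 66, 1824], [298, 231, 7, 8, 48], [293, 250, 12, 5, 57]]
carrier [5.38580635e+02 7.65078412e+00 8.07437102e-02] 0.04419934640522876
stop [6.07080776e+02 1.31047538e+02 1.74896741e-01] 0.16132598926792652
0.7 [ 161.76447156 -603.72958333  231.33124755] [1.79997346e+02 1.89038560e-03 1.49990838e+01] 85.01118922774356 18.700000000000003
3.35 [540.0491705   19.19837868 329.81836661] [1.79992657e+02 1.81012278e-02 9.94723435e+00] [-5.40006547e+00 -1.68420684e+00  9.71648885e+01 -1.19264970e-02
  8.45348307e+01  7.46538365e+01]
{'fx': 305.1647054470036, 'fy': 305.1647054470036, 'cx': 278.6524664395602, 'cy': 206.48035470541524, 'mount': array([[-1.06774661e-04, -9.47600933e-01, -3.19456507e-01,
         8.25040565e+01],
       [ 9.99999875e-01,  5.45600055e-05, -4.96079298e-04,
         7.98617627e-02],
       [ 4.87514755e-04, -3.19456520e-01,  9.47600809e-01,
        -1.42826480e+02],
       [ 0.00000000e+00,  0.00000000e+00,  0.00000000e+00,
         1.00000000e+00]])}
```

View pics/fit0.png

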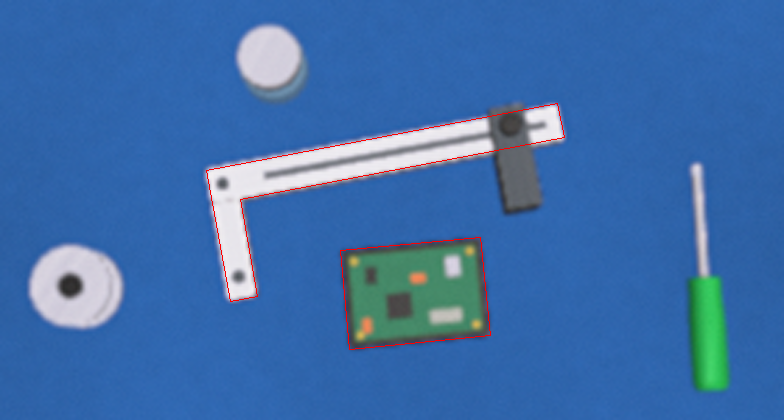

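View pics/w0.png

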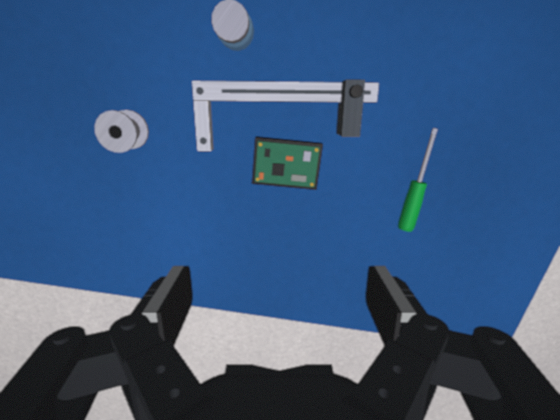

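The overlays match the edges: the carrier is at (538.6, 7.7) with yaw 4.6°, and the stop at (607.1, 131.0) with yaw 10.0°. In the stop frame that puts the carrier at about (-89, -110). I'll push it in +x with both fingertips, which also squares it up against the fence.

```bash
cat > act.py <<'E'
from fit import *
ST=np.array([607.08,131.05,.1749]); YAW=float(np.degrees(ST[2]))
def S(x,y,z): return poly(ST,[[x,y]],z)[0].tolist()
ax=lambda i: np.array([[np.cos(ST[2]),np.sin(ST[2])],[-np.sin(ST[2]),np.cos(ST[2])]])[i]
def force(i): return float(-ax(i)@np.array(get_obs()["wrist_force"])[:2])   # resistance to pushing in +axis i
def tcp():
    o=get_obs()["tcp_pos"]; d=np.array(o[:2])-ST[:2]; return [round(float(ax(0)@d),1),round(float(ax(1)@d),1),round(float(o[2]),1)]
def press(x,y,z,i,limit,n,step=1.0):
    """creep on along axis i in small steps until the resistance passes limit"""
    f0=force(i)
    for k in range(n):
        if i==0:x+=step
        else:y+=step
        move_l(S(x,y,z),speed=20); f=force(i)
        if f>limit: break
    print("press",k,"cmd",x,y,"tcp",tcp(),"force start/end",round(f0,1),round(f,1)); return x,y
def see(tag,seat=(-35,-50)):
    im=get_image("top"); np.save("top.npy",im); save(im,f"{tag}.png")
    r=regions_of("carrier","top"); 
    _,b=masks(im,(0,0,1,1),(200,160,340,280)); m=cv2.dilate(r[0]["region"].astype(np.uint8),np.ones((5,5)))if r else 1
    hsv=cv2.cvtColor(im,cv2.COLOR_RGB2HSV)
    c=(b*m)*((hsv[...,2]<150)|(hsv[...,1]>60))
    p,e=fit(c,lambda X:proj("top",X),[*S(*seat,0)[:2],ST[2]],CAR,22)
    d=p[:2]-ST[:2]; print("carrier in stop",(ax(0)@d).round(1),(ax(1)@d).round(1),"yaw",np.degrees(p[2]-ST[2]).round(1),"err",round(e,2)); return p
E
python3 - <<'E'
from act import *
R=[180,0,YAW]; z=9
grip(50)
goto(S(-158,-110,70),R); move_l(S(-158,-110,z),speed=100); print(get_obs()["t"],force(0),tcp())
move_l(S(-86,-110,z),speed=40); print(force(0),tcp())
x,y=press(-86,-110,z,0,12,12)
move_l(S(x-25,y,z),speed=100); move_l(S(x-60,y,140),speed=250)
see("push1",(-35,-110)); print(get_obs()["t"])
E
```

```text
5.6 0.9734325816979275 [-157.3, -110.2, 9.5]
1.4156370198885027 [-86.0, -110.0, 9.1]
press 9 cmd -76.0 -110 tcp [-81.1, -109.8, 8.5] force start/end 1.4 13.5
carrier in stop -35.0 -106.4 yaw -0.6 err 0.18
11.2417
```

The carrier is flush against the far fence at x ≈ -35. Now I push the jaw, which also carries the board to the side fence.

```bash
python3 - <<'E'
from act import *
for a in (90,-90):
    q=solve_ik(S(0,-255,32),[180,0,YAW+a]); print(a,None if q is None else np.round(q,0))
    if q is not None and abs(q[5])<140: yw=YAW+a;break
z=32
move_l(S(-60,-200,160),speed=300); grip(0)
goto(S(0,-255,110),[180,0,yw]); move_l(S(0,-255,z),speed=120); print(get_obs()["t"],tcp(),force(1))
for y in (-222,-200,-180,-160,-145):
    move_l(S(0,y,z),speed=40); print(tcp(),round(force(1),1))
x,y=press(0,-145,z,1,18,22)
im=get_image("wrist");save(im,"w1.png")
move_l(S(0,y-30,z),speed=100); move_l(S(0,y-60,140),speed=250); move_l(S(-150,y-60,160),speed=300)
see("push2"); print(get_obs()["t"])
im=np.load("top.npy"); save(cv2.resize(im[150:270,190:370],None,fx=4,fy=4,interpolation=cv2.INTER_CUBIC),"crop2.png")
E
```

```text
90 [-17.  29.  93.   0.  57. -27.]
14.5583 [0.6, -255.3, 32.6] 0.07402018856924199
[0.1, -222.2, 32.0] -0.2
[-0.3, -199.2, 31.9] -0.6
[-0.1, -179.5, 31.9] 1.9
[-0.0, -159.3, 32.0] 1.4
[0.1, -144.3, 32.1] 1.5
press 15 cmd 0 -129.0 tcp [0.2, -135.5, 32.3] force start/end 1.5 19.7
carrier in stop -34.5 -50.8 yaw -0.9 err 0.12
23.9167
```

View pics/crop2.png

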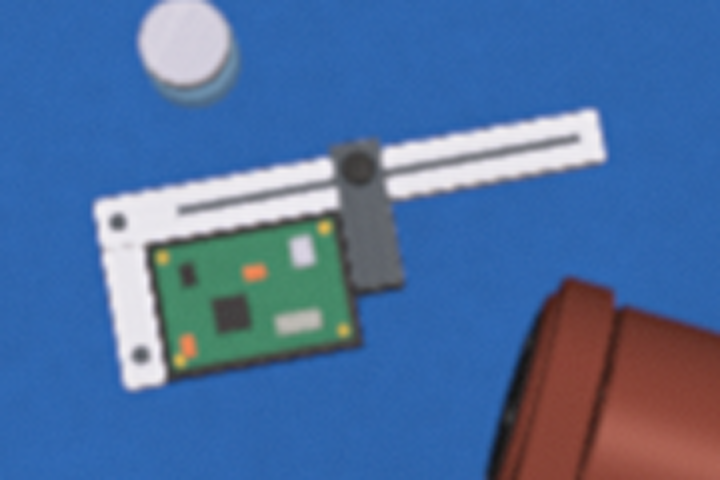

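The crop shows the carrier against both fences and the jaw on its right edge. The jaw-push TCP stopped at y = -135.5, so the jaw face is at about -99.5. One gentle confirming press in x, then I hand in.

```bash
python3 - <<'E'
from act import *
z=9
grip(50); goto(S(-130,-52,120),[180,0,YAW]); move_l(S(-115,-52,z),speed=120)
move_l(S(-86,-52,z),speed=50)
x,y=press(-86,-52,z,0,12,13)
move_l(S(x-30,y,z),speed=100); move_l(S(x-60,y,140),speed=250)
p=see("end",); wait(0.5); print(get_obs()["t"],force(0))
im=np.load("top.npy"); save(cv2.resize(im[150:270,190:370],None,fx=4,fy=4,interpolation=cv2.INTER_CUBIC),"crop3.png")
E
```

```text
press 10 cmd -75.0 -52 tcp [-80.3, -52.0, 8.4] force start/end 0.6 14.3
carrier in stop -34.7 -50.3 yaw -0.1 err 0.13
32.3833 0.0024126946978221438
```

View pics/crop3.png

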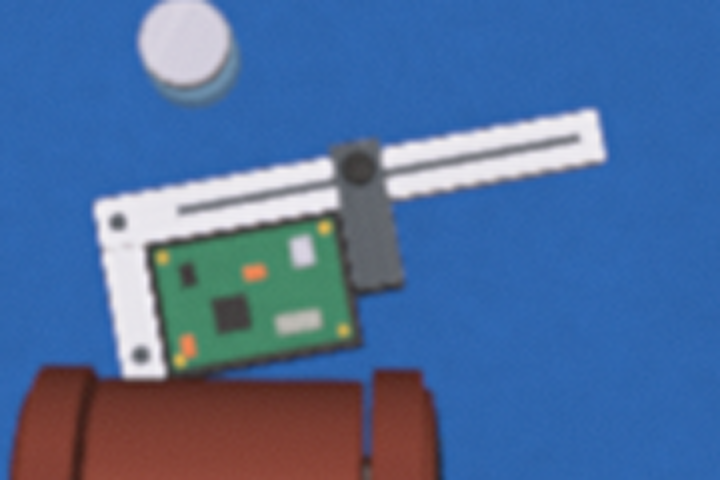

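The carrier sits flush in the corner with the jaw against its right edge, and the gripper is clear of everything.

```bash
python3 -c "
from station import *
print(sign_off())"
```

```text
the job is handed in; nothing more can be done
None
```

I handed the job in at about 32 s of the 51 s limit: the carrier measured (-34.7, -50.3) mm, -0.1° in the stop frame against a seat of (-35, -50), the jaw rests on its right edge, and the robot never went near the spool, jar or screwdriver; the verdict was not shown.

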